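Put the plug box away in the tip-out bin

ROBOT

A 7-joint arm with a two-finger parallel gripper is mounted at the origin on the work surface; the furniture and walls round the work are solid. World frame = base frame: x ahead of the robot, y to its left, z up, the work surface at z = 0. Lengths are in m, angles in rad, forces in N, time in s.
With the tool pointing down it reaches from about 0.4 to 0.875 m from the base axis. Payload 6.5 kg.
Tool frame: the origin (TCP) lies midway between the tips of the shut fingers; the grasp point (between the pads) lies 19 mm behind it; z points along the fingers, y is the line along which they close (so a half turn about z gives the same grasp; the last joint's range is limited). The gripper opens to 85 mm and grips with 20 to 120 N. Pads are 22 mm wide; open, the fingers measure 114 mm over their backs; the gripper's body (76 mm by 85 mm) begins 54 mm behind the grasp point. The pads swing forward as they close: fully open they stand 13 mm farther back than shut.
Start: joints at [1.221, 0.536, -0.004, 1.538, 0.003, 1.067, -0.071], TCP at [0.182, -0.624, 0.231] pointing down, gripper open.
Joint ranges: [-2.7, 2.7], [-0.37, 2.16], [-1.27, 1.26], [0.24, 2.4], [-1.31, 4.45], [0.19, 1.91], [-2.76, 2.76]. Speed limits (rad/s): [2.39, 2.39, 3.14, 3.14, 3.14, 3.14, 3.14].

INTERFACE

Orientations are given as a unit quaternion [x, y, z, w].
In Python, from cell import get_state, camera, close_job, cut_out gives the robot as it stands. The module is installed in compiled form; this text tells all that it offers.
- The arm moves only by the tool drive_tool, never from a script. Its argument "deltas" is a list of rows, each a list of 4 numbers: the shift along the tool's x, y, z in m, then the turn about the tool's z in degrees. In form: [[dx, dy, dz, spin], ...]. A call has 1 to 10 rows; each row shifts and turns the commanded pose from where the row before left it, along the tool's axes as they then stand; what a row does not reach is not made up. A row lasts 1/8 s, in which the tool goes at most 62.5 mm and 10.7 degrees, less where a joint would pass 70% of its speed; a pose out of reach is approached as far as the arm can. A call is refused whole if a number of a shift passes 0.0625 or a number of a turn 10.7, either way. A call with a gripper value outside its range is refused whole. "fingers" is the finger opening in m, from 0 to 0.0854, set as the call begins (left out, the last holds). The fingers move at their own pace and stop on an object; "newtons" is the grip in N (left out, the last holds). Time passes only in rows, so rows that do not move let the fingers close. It gives the time, the measured TCP pose, the force, the opening and the grip force at its end, in the units of the state.
- get_state(): the state, without advancing time (a new reading comes with each control period).
- camera(name): name is "scene" or "top" or "wrist"; returns a dict with "pixels" (384x512x3 uint8, red, green, blue), "z_map" (384x512 float32, m along the optical axis (not along the pixel's ray), 0 where there is no reading), "intrinsics" (3x3 intrinsics, pixels), "dist_coeffs" ([k1, k2, p1, p2, k3] as OpenCV has them; the pictures are not rectified), "rvec" (rotation vector, rad) and "tvec" (3), from world to camera coordinates, as OpenCV has them; the wrist camera has in their place "mount" (4x4, takes a point from camera to tool coordinates, whose origin is the TCP and whose axes are the flange's). Camera axes: x right, y down, z forward; pixel columns grow to the right and rows downward; lengths in m; the calibration is good to about 2 mm. A picture is of the moment at which its call begins: read the wrist's pose just before it.
- close_job(): hands the job in; it is judged then, once.
Trained networks look in the newest picture that a camera, given by its name, has taken for a name from the list of things; names that differ only in an ending like _2 or _b are one class to them, and where a whole thing is asked for, a point or a joint stands for the part that bears it (a point fixed in the world has none). Each returns a list of dicts, best first, with "conf" (0 to 1); they miss things now and then, are a little off and sometimes report something else, mostly with a low value. They report only what shows in the picture. A call takes as long as a camera call. They do not tell look-alikes from the thing itself.
- cut_out(camera, thing): "region" (384x512 bool, what is visible of it) and "point" ([column, row] in pixels, amid what is visible of it).
The state is a dict: "time_s": time; "qpos": joint angles; "joint_velocities": joint speeds; "joint_torque": joint torques, N m; "ee_pos": TCP position; "ee_rot": TCP orientation; "ft_force": force on the tool from outside, world axes, zero at the start; "ft_torque": the same for the moment, N m; "gripper_width": finger opening in m; "finger_force": force on a finger pad.
Only numpy, scipy, OpenCV 4.12 (cv2) and the standard library are available. Lean on these libraries where they do the work, as an engineer would, in place of code of your own. Each camera call takes 0.05 s, during which the arm holds its last target. There are 200 camera calls.

TASK

Put the small spark-plug carton that stands on the bench away in the tip-out bin: it has to go in lying down, so first lay it on its side on the bench, let go, and take it again across its narrow width. Pull the bin's bottom-hinged front right down by its handle, put the carton in lying flat and let go of it while the bin is open, then push the front back up until it is fully shut. Leave the grease pot, the piston and the bush where they are.

Things in the scene. Friction and masses are not known exactly. Their poses are not given: they have to be found in the camera images.
- plug_box: Small printed carton, a loose square prism 25 x 24 x 85 mm, about 0.07 kg, standing upright on one end at the start. Origin at the centre of the end it stands on, z along its length (up at the start), x and y square to its sides.
- box_mid (a point): Centre of the carton, 42.5 mm along its z from the origin; axes as the carton's.
- cabinet: Grey sheet-steel storage unit fixed on the bench, 200 mm wide (its y), 120 mm deep (its +x runs from the front plane inwards), 180 mm high; roof over its whole depth. Origin on the bench under the middle of its front plane; the front faces its -x. Its position and yaw change from start to start.
- bin (a joint): Tilt of the tip-out bin about its bottom front edge (rad): 0 shut, grows as the top of the front comes out and down, stop at 0.95. The hinge is stiff with friction (about 0.3 N m, some 2 to 4 N at the handle): the bin stays at any angle where it is left. It may start up to 0.15 open.
- bin_hinge (a point): Middle of the hinge line, 20 mm above the bench in the unit's front plane. Axes turn with the bin: y along the hinge, z up the inside of the front panel, x into the bin along its floor (bin shut: as the unit's axes). The bare-metal front panel is 196 mm wide, 138 mm high and 6 mm thick, on the outer side of x = 0.
- bin_handle (a point): Middle of the round handle bar, 10 mm thick, 110 mm long, parallel to the hinge, at x = -42 mm and z = 170 mm from bin_hinge, so 36 mm outside the panel and 32 mm beyond its top edge; between bar and panel are only its two end arms. It can be pinched from above, with a finger in the gap, at every angle of the bin; it turns between the pads.
- grease_pot: Bystander: black round pot, 61 mm wide, 60 mm high, standing. Origin under its centre.
- piston: Bystander: plain metal piston, 55 mm wide, 52 mm high, standing. Origin under its centre.
- bin_in (a point): Middle of the bin's floor, 45 mm inside the hinge; axes as bin_hinge. Floor 90 mm deep and 4 mm thick, back wall only 50 mm high, 164 mm inside width between the cheeks, open at the top. Fully open, panel and floor form an upright V, the panel sloping about 35 degrees from level; a thing laid on the panel slides to the hinge, at the latest as the bin is shut.
- bushing: Bystander: plain metal bush with a hole, 32 mm wide, 22 mm high, standing. Origin under its centre.
Things that resemble listed ones, but are neither listed nor needed, are in the scene too. Of the things that look like the plug_box, the middle-sized one is meant.

How it is judged:
On the way, in this order (a step that is already met when the one before it is completed fails the run):
1. the carton lies on its side on the bench, let go (angle between plug_box's own z axis and vertical between 1.45 and 1.69 rad and height (world z) of box_mid below 0.02 m and contact force between each of the arm, the fingers and plug_box below 0.1 N), for 0.2 s.
2. the carton lies in the open bin (open by more than 0.75 rad), let go (value of joint bin above 0.75 rad and angle between plug_box's own z axis and vertical between 1.1 and 2.04 rad and x of box_mid in the frame of bin_hinge between 0 and 0.09 m and y of box_mid in the frame of bin_hinge between -0.082 and 0.082 m and z of box_mid in the frame of bin_hinge between 0 and 0.13 m and contact force between the fingers and plug_box below 0.1 N), for 0.2 s.
At the end, for the whole second after the job is handed in: The bin is shut to within 0.06 rad (about 1 cm at the handle) and the carton is at rest inside it, lying down (its long axis within about 27 degrees of level), its centre less than 50 mm above the bin's floor (value of joint bin below 0.06 rad and angle between plug_box's own z axis and vertical between 1.1 and 2.04 rad and x of box_mid in the frame of bin_hinge between 0 and 0.09 m and y of box_mid in the frame of bin_hinge between -0.082 and 0.082 m and z of box_mid in the frame of bin_hinge between 0 and 0.05 m and linear speed of plug_box below 0.02 m/s); the robot touches nothing.
It fails at once if grease pot, piston or bush shifted by more than 3 cm (distance of any of grease_pot, piston, bushing from where it was at the start of the episode above 0.03 m).
It also fails if it takes over 72 s, if anything falls off the work surface, if the arm or the gripper's body presses on something with over 40 N, if the wrist force passes 120 N, or if a joint passes its speed limit or range.

## Working session

There is one attempt and no reset: what is moved stays moved. The work goes in short steps, Python scripts to look and compute and a tool call to move; the robot and the scene stay as the last step left them, time stands still between calls to the robot, and variables do not carry over. Pictures are saved under pics/ and viewed, at most 10 in all, crops included, and the job is handed in when it is done.

Besides the shell and the picture viewer there is one more tool, called after "Emit:" by a JSON object that holds its "fn" and its "kwargs". drive_tool: Moves the arm, as the interface text tells. Its arguments: {"type":"object","properties":{"deltas":{"type":"array","items":{"type":"array","items":{"type":"number"}}},"fingers":{"type":"number"},"newtons":{"type":"number"}},"required":["deltas"]}

```bash
mkdir -p pics; cat > h.py <<'E'
import numpy as np, cv2
from cell import get_state, camera, close_job, cut_out
from scipy.spatial.transform import Rotation as R
def cloud(c):
    z=c["z_map"]; h,w=z.shape
    u,v=np.meshgrid(np.arange(w),np.arange(h))
    p=cv2.undistortPoints(np.stack([u,v],-1).reshape(-1,1,2).astype(np.float64),c["intrinsics"],c["dist_coeffs"]).reshape(h,w,2)
    P=np.dstack([p[...,0]*z,p[...,1]*z,z])
    if "rvec" in c:
        Rm=cv2.Rodrigues(np.array(c["rvec"],float))[0]
        P=(P-np.array(c["tvec"]).reshape(3))@Rm
    else:
        s=c["st"]; M=np.array(c["mount"]); P=P@M[:3,:3].T+M[:3,3]
        P=P@R.from_quat(s["ee_rot"]).as_matrix().T+s["ee_pos"]
    P[z<=0]=np.nan
    return P
def shot(n):
    s=get_state(); c=camera(n); c["st"]=s; return c
def save(c,f): cv2.imwrite("pics/"+f,c["pixels"][...,::-1])
E
python3 - <<'E'
from h import *
s=get_state(); print(s)
a=shot("scene"); 
for t in ["plug_box","grease_pot","piston","bushing","bin_handle","cabinet"]:
    P=cloud(a)
    for d in cut_out("scene",t):
        q=P[d["region"]]; print("scene",t,round(d["conf"],2),np.round(d["point"]),np.nanmedian(q,0).round(3),np.nanmin(q,0).round(3),np.nanmax(q,0).round(3))
b=shot("top");P=cloud(b)
for t in ["plug_box","grease_pot","piston","bushing","bin_handle","cabinet"]:
    for d in cut_out("top",t):
        q=P[d["region"]]; print("top",t,round(d["conf"],2),np.round(d["point"]),np.nanmedian(q,0).round(3),np.nanmin(q,0).round(3),np.nanmax(q,0).round(3))
im=np.vstack([a["pixels"],b["pixels"]])
cv2.imwrite("pics/a.png",cv2.resize(np.hstack([a["pixels"],b["pixels"]]),(800,300),interpolation=cv2.INTER_AREA)[...,::-1])
save(a,"s.png");save(b,"t.png")
E
```

```text
{'time_s': 0.0, 'qpos': array([ 1.22082901,  0.53719279, -0.00442699,  1.53886398,  0.00260749,
        1.0673235 , -0.071212  ]), 'joint_velocities': array([-1.19604970e-03, -7.89480905e-04,  6.69195893e-05,  9.24721248e-04,
        6.13863929e-04, -2.00942048e-03,  2.02947716e-04]), 'joint_torque': array([ 1.76690710e-04, -5.83410180e+01,  1.04851350e+00, -2.59100425e+01,
        1.22439140e-02,  9.62792372e-03, -8.22431360e-06]), 'ee_pos': array([ 0.18177717, -0.62339937,  0.23039953]), 'ee_rot': array([ 9.89947209e-01,  1.41434540e-01, -1.96403535e-04, -8.69065515e-04]), 'ft_force': array([-0.17700791, -0.48357585, -0.25725619]), 'ft_torque': array([ 0.06403012,  0.01408586, -0.00424768]), 'finger_force': 0.0, 'gripper_width': 0.08539029735594152}
scene plug_box 0.75 [145. 245.] [ 0.469 -0.291  0.081] [ 0.337 -0.315 -0.005] [ 0.505 -0.249  0.115]
scene plug_box 0.52 [197. 202.] [ 0.4   -0.112  0.045] [ 0.386 -0.121  0.004] [ 0.406 -0.101  0.065]
scene plug_box 0.51 [178. 236.] [ 0.479 -0.213  0.054] [ 0.396 -0.225 -0.004] [ 0.485 -0.193  0.088]
scene grease_pot 0.57 [268. 222.] [
[... 623 characters left out ...]
-0.002] [0.588 0.625 0.19 ]
top plug_box 0.84 [342. 208.] [ 0.451 -0.281  0.108] [ 0.433 -0.335  0.   ] [ 0.471 -0.269  0.116]
top plug_box 0.49 [280. 230.] [ 0.391 -0.108  0.063] [ 0.384 -0.116  0.024] [ 0.398 -0.1    0.067]
top grease_pot 0.84 [239. 177.] [0.553 0.005 0.055] [ 0.527 -0.024  0.002] [0.586 0.036 0.064]
top piston 0.67 [348. 172.] [ 0.569 -0.312  0.052] [ 0.545 -0.351 -0.003] [ 0.609 -0.288  0.059]
top piston 0.33 [331. 172.] [ 0.578 -0.254  0.021] [ 0.561 -0.27   0.001] [ 0.591 -0.24   0.028]
top bin_handle 0.86 [143. 200.] [0.474 0.255 0.09 ] [ 0.375  0.194 -0.003] [0.568 0.317 0.191]
top cabinet 0.6 [121. 196.] [0.475 0.304 0.179] [ 0.375  0.194 -0.002] [0.588 0.459 0.191]
```

View pics/s.png

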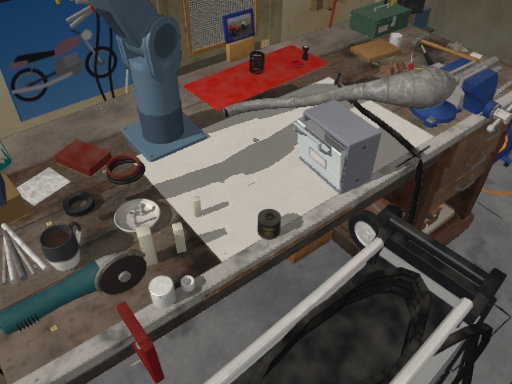

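View pics/t.png

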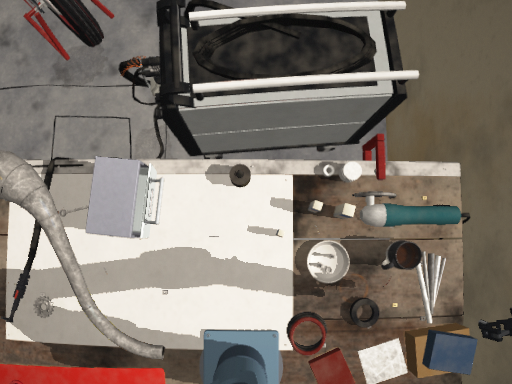

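Three cartons: scene (147,245) is about 112 mm tall, (180,236) about 85 mm, and (197,205) about 65 mm. The middle one, at top-view (316,207), fits the 85 mm description. Next I confirm it in a crop and measure it along with the cabinet.

```bash
python3 - <<'E'
from h import *
a=shot("scene");b=shot("top");A=cloud(a);B=cloud(b)
crop=lambda c,x,y,w:cv2.resize(c["pixels"][y-w:y+w,x-w:x+w],(380,380),interpolation=cv2.INTER_CUBIC)
cv2.imwrite("pics/crop.png",np.hstack([crop(a,180,235,40),crop(b,145,200,65)])[...,::-1])
def box(m,n): 
    q=m[np.isfinite(m[:,0])]; r=cv2.minAreaRect(q[:,:2].astype(np.float32)*1000); print(n,len(q),r,q.mean(0).round(4))
for n,P in(("scene",A),("top",B)):
    sel=lambda x0,x1,y0,y1,z0,z1:P[(P[...,0]>x0)&(P[...,0]<x1)&(P[...,1]>y0)&(P[...,1]<y1)&(P[...,2]>z0)&(P[...,2]<z1)]
    box(sel(.42,.52,-.25,-.17,.078,.095),n+" mid top")
    box(sel(.42,.52,-.25,-.17,.02,.095),n+" mid all")
    box(sel(.3,.65,.1,.5,.17,.2),n+" cab roof")
    box(sel(.42,.52,-.33,-.25,.1,.12),n+" big top")
    q=sel(.3,.65,.15,.3,.0,.24)
    for lo in np.arange(0.01,.24,.02):
        m=q[(q[:,2]>lo)&(q[:,2]<lo+.02)]
        if len(m): print(lo.round(2),len(m),m.min(0).round(3),np.median(m,0).round(3),m.max(0).round(3))
E
```

```text
scene mid top 92 ((469.9580383300781, -209.2129669189453), (23.868751525878906, 27.292631149291992), 73.36206817626953) [ 0.4714 -0.2098  0.0839]
scene mid all 256 ((470.5440368652344, -209.52796936035156), (24.570091247558594, 28.402570724487305), 70.42181396484375) [ 0.4766 -0.212   0.0621]
scene cab roof 2379 ((478.2022705078125, 347.2765808105469), (223.04112243652344, 319.1049499511719), 12.84819507598877) [0.4793 0.3355 0.1814]
scene big top 189 ((474.3553466796875, -298.75433349609375), (34.02530288696289, 79.14302062988281), 61.2961311340332) [ 0.4631 -0.2938  0.1092]
0.01 178 [0.382 0.254 0.01 ] [0.526 0.266 0.023] [0.58 0.3  0.03]
0.03 266 [0.378 0.249 0.03 ] [0.512 0.262 0.039] [0.579 0.299 0.05 ]
0.05 283 [0.377 0.248 0.05 ] [0.516 0.259 0.061] [0.58 0.3  0.07]
0.07 279 [0.38  0.244 0.07 ] [0.512 0.256 0.08 ] [0.58  0.298 0.09 ]
0.09 313 [0.379 0.242 0.09 ] [0.521 0.253 0.1  ] [0.581 0.299 0.11 ]
0.11 254 [0.387 0.239 0.11 ] [0.543 0.254 0.12 ] [0.58  0.299 0.13 ]
0.13 298 [0.38  0.214 0.13 ] [0.534 0.251 0.141] [0.579 0.3   0.15 ]
0.15 345 [0.375 0.199 0.15 ] [0.511 0.25
[... 719 characters left out ...]
555 -0.2904  0.1103]
0.01 243 [0.321 0.194 0.011] [0.495 0.293 0.027] [0.559 0.3   0.03 ]
0.03 97 [0.375 0.25  0.03 ] [0.491 0.281 0.033] [0.57 0.3  0.05]
0.05 68 [0.375 0.247 0.051] [0.486 0.254 0.064] [0.568 0.292 0.07 ]
0.07 62 [0.375 0.244 0.07 ] [0.477 0.255 0.079] [0.567 0.286 0.089]
0.09 107 [0.375 0.241 0.09 ] [0.473 0.252 0.099] [0.569 0.281 0.109]
0.11 89 [0.375 0.24  0.11 ] [0.483 0.251 0.12 ] [0.57  0.278 0.13 ]
0.13 162 [0.375 0.219 0.13 ] [0.487 0.246 0.141] [0.572 0.277 0.15 ]
0.15 258 [0.375 0.196 0.15 ] [0.47  0.247 0.156] [0.57  0.278 0.17 ]
0.17 1223 [0.375 0.194 0.17 ] [0.48 0.28 0.18] [0.574 0.3   0.19 ]
0.19 13 [0.418 0.199 0.19 ] [0.475 0.202 0.191] [0.518 0.209 0.192]
```

View pics/crop.png

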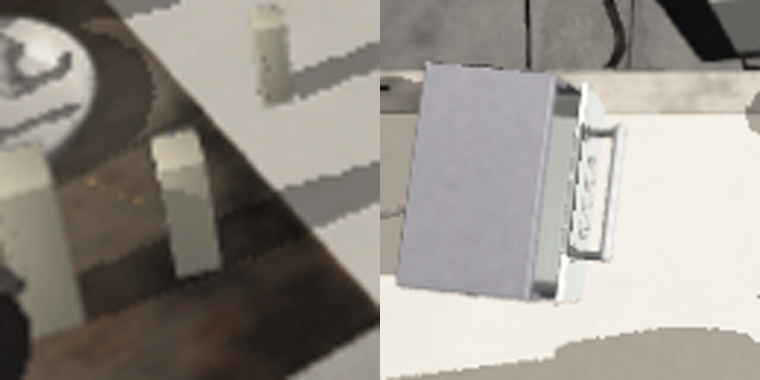

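The crop shows the middle carton alone (pale, about 85 mm tall), and the cabinet with its handle facing -y. Next: the cabinet fit and the push offsets.

```bash
cat >> h.py <<'E'
def yaw(s):
    x=R.from_quat(s["ee_rot"]).as_matrix()[:,0]; return np.degrees(np.arctan2(x[1],x[0]))
def to_tool(s,p): return R.from_quat(s["ee_rot"]).as_matrix().T@(np.array(p)-s["ee_pos"])
E
python3 - <<'E'
from h import *
for n in("scene","top"):
    P=cloud(shot(n))
    sel=lambda x0,x1,y0,y1,z0,z1:P[(P[...,0]>x0)&(P[...,0]<x1)&(P[...,1]>y0)&(P[...,1]<y1)&(P[...,2]>z0)&(P[...,2]<z1)]
    r=sel(.3,.65,.2,.5,.176,.186).astype(np.float32)
    # front edge of roof: min y per x-bin
    xs=np.arange(.40,.56,.01); ys=[];
    for x in xs:
        m=r[(abs(r[:,0]-x)<.005)&(r[:,1]>.235)]; ys.append(m[:,1].min() if len(m) else np.nan)
    ok=np.isfinite(ys); f=np.polyfit(xs[ok],np.array(ys)[ok],1); print(n,"front roof edge yaw",np.degrees(np.arctan(f[0])),f,np.round(ys,3))
    q=r[(r[:,1]<.42)&(r[:,1]>.235)]; print(cv2.minAreaRect(q[:,:2]*1000))
    b=sel(.43,.52,.18,.225,.18,.2); f2=np.polyfit(b[:,0],b[:,1],1); print("bar",len(b),np.degrees(np.arctan(f2[0])),f2,b.min(0),b.max(0),b.mean(0))
    e=sel(.3,.65,.15,.24,.165,.2); print("bar+arms",e.min(0),e.max(0))
s=get_state(); print(yaw(s))
u=np.array([np.cos(np.radians(71.5)),np.sin(np.radians(71.5)),0])
c=np.array([.468,-.2095,0]); print(c-.033*u, to_tool(s,c-.036*u+[0,0,.15]))
E
```

```text
scene front roof edge yaw -5.881656668033679 [-0.10301639  0.31646469] [0.277 0.273 0.273 0.27  0.273 0.27  0.267 0.269 0.266 0.268 0.267 0.263
 0.263 0.261 0.262 0.26  0.257]
((481.0813293457031, 326.666748046875), (123.11534118652344, 202.04052734375), 84.596435546875)
bar 102 -4.900828718423685 [-0.08574481  0.24326719] [0.43025571 0.19569375 0.18121369] [0.51993598 0.2115226  0.19049191] [0.47616578 0.20243844 0.18663361]
bar+arms [0.41415185 0.19480744 0.16560829] [0.53148738 0.21417495 0.19051207]
top front roof edge yaw -4.7565963213876294 [-0.08320952  0.30732026] [0.272 0.272 0.272 0.273 0.272 0.271 0.27  0.269 0.267 0.266 0.266 0.264
 0.264 0.263 0.262 0.262 0.26 ]
((477.6749267578125, 326.31719970703125), (121.95419311523438, 201.00320434570312), 84.90758514404297)
bar 148 -5.33672837934023 [-0.09341378  0.24617578] [0.43035508 0.19420328 0.18099323] [0.5184643  0.21015804 0.19148368] [0.47416729 0.20188202 0.18714641]
bar+arms [0.40807982 0.19420328 0.16549648] [0.52608033 0.21236845 0.19213176]
16.26056295559529
[ 0.45752895 -0.24079468  0.        ] [ 0.37012385 -0.28824285  0.08128727]
```

Emit:
{"fn": "drive_tool", "kwargs": {"deltas": [[0.041, -0.032, 0, 0], [0.041, -0.032, 0, 0], [0.041, -0.032, 0, 0], [0.041, -0.032, 0, 0], [0.041, -0.032, 0, 0], [0.041, -0.032, 0, 0], [0.041, -0.032, 0, 0], [0.041, -0.032, 0, 0], [0.041, -0.032, 0, 0], [0, 0, 0, 0]], "fingers": 0.0, "newtons": 30}}

```text
time_s: 2.15
ee_pos: [0.4584, -0.2398, 0.2316]
ee_rot: [0.989, 0.145, 0.001, -0.001]
ft_force: [-0.4, -0.1, -0.1]
gripper_width: 0.0001
finger_force: 0.0
```

Emit:
{"fn": "drive_tool", "kwargs": {"deltas": [[0, 0, 0, -9.2], [0, 0, 0, -9.2], [0, 0, 0, -9.2], [0, 0, 0, -9.2], [0, 0, 0, -9.2], [0, 0, 0, -9.2], [0, 0, 0.03, 0], [0, 0, 0, 0]]}}

```text
time_s: 3.15
ee_pos: [0.4536, -0.2445, 0.1998]
ee_rot: [0.812, 0.583, -0.001, -0.002]
ft_force: [0.4, 0.5, 1.6]
gripper_width: 0.0
finger_force: 0.0
```

```bash
python3 - <<'E'
from h import *
s=get_state(); print(yaw(s),s["ee_pos"],s["qpos"],s["gripper_width"])
c=shot("wrist"); save(c,"w1.png"); P=cloud(c)
for n,x0,x1,y0,y1,z0,z1 in(("mid",.42,.52,-.25,-.17,.078,.095),("big",.42,.52,-.34,-.25,.1,.12)):
    q=P[(P[...,0]>x0)&(P[...,0]<x1)&(P[...,1]>y0)&(P[...,1]<y1)&(P[...,2]>z0)&(P[...,2]<z1)].astype(np.float32)
    print(n,len(q),cv2.minAreaRect(q[:,:2]*1000) if len(q)>3 else 0)
u=np.array([np.cos(np.radians(71.5)),np.sin(np.radians(71.5)),0])
print(to_tool(s,np.array([.468,-.2095,.065])-.033*u))
E
```

```text
71.38509283888479 [ 0.45357251 -0.24446217  0.19975854] [ 0.69169991  0.37471917 -0.35137424  1.90243902  0.16200486  0.89611632
 -0.06423473] 5.3636885327724495e-06
mid 654 ((469.01580810546875, -208.94581604003906), (23.744678497314453, 24.013198852539062), 71.6022720336914)
big 606 ((474.81097412109375, -302.98602294921875), (24.636140823364258, 87.13789367675781), 32.34740447998047)
[0.00471447 0.0031482  0.13474729]
```

View pics/w1.png

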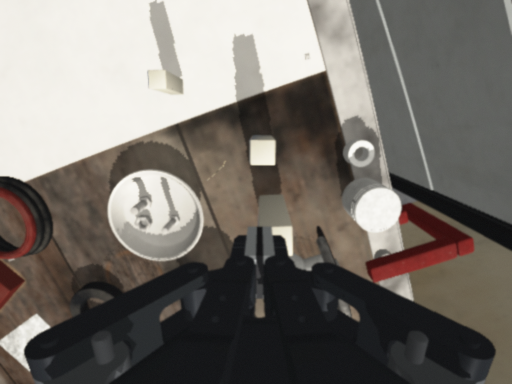

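The wrist view shows the middle carton's top at (262,150), with the fingers standing between it and the big carton. The landing lane towards +y is clear.

Emit:
{"fn": "drive_tool", "kwargs": {"deltas": [[0.003, 0.004, 0.04, 0], [0, 0, 0.045, 0], [0, 0, 0.045, 0], [0, 0, 0, 0], [0.01, 0, 0, 0], [0.008, 0, 0, 0], [0.008, 0, 0, 0], [0.008, 0, 0, 0], [0.008, 0, 0, 0], [0.006, 0, 0, 0]]}}

```text
time_s: 4.45
ee_pos: [0.4757, -0.1965, 0.0713]
ee_rot: [0.812, 0.584, 0.0, -0.0]
ft_force: [0.5, 0.3, -0.0]
gripper_width: 0.0
finger_force: 0.0
```

Emit:
{"fn": "drive_tool", "kwargs": {"deltas": [[0.005, 0, 0, 0], [0, 0, 0, 0], [0, 0, 0, 0], [-0.02, 0, -0.03, 0], [0, 0, -0.05, 0], [0, 0, -0.04, 0], [0, 0, 0, 0]]}}

```text
time_s: 5.32
ee_pos: [0.4728, -0.2126, 0.1943]
ee_rot: [0.812, 0.584, 0.001, 0.003]
ft_force: [-0.1, -0.6, 0.4]
gripper_width: -0.0001
finger_force: 0.0
```

```bash
cat > m.py <<'E'
from h import *
s=get_state(); print(yaw(s),s["ee_pos"].round(4),s["qpos"].round(2),s["gripper_width"])
for n in("wrist","top"):
    c=shot(n); P=cloud(c)
    if n=="wrist": save(c,"w2.png")
    m=((P[...,0]>.4)&(P[...,0]<.56)&(P[...,1]>-.23)&(P[...,1]<-.06)&(P[...,2]>.012)&(P[...,2]<.045))
    k,l,st,_=cv2.connectedComponentsWithStats(m.astype(np.uint8))
    for i in range(1,k):
        if st[i,4]>40:
            q=P[l==i].astype(np.float32); print(n,st[i],cv2.minAreaRect(q[:,:2]*1000),np.median(q[:,2]))
E
python3 m.py
```

```text
71.40442275629614 [ 0.4728 -0.2126  0.1943] [ 0.63  0.38 -0.36  1.91  0.17  0.87 -0.14] -5.9526705637558895e-05
wrist [ 242   87   23   77 1687] ((487.4327392578125, -153.1274871826172), (84.40433502197266, 24.48206901550293), 71.58771514892578) 0.02577905
wrist [163 109  11  14 115] ((401.8371276855469, -111.58790588378906), (14.003033638000488, 1.1168879270553589), 71.89600372314453) 0.029156968
top [280 192  30  17 258] ((485.961181640625, -153.13270568847656), (84.48674011230469, 24.746013641357422), 71.19441223144531) 0.0241777
```

View pics/w2.png

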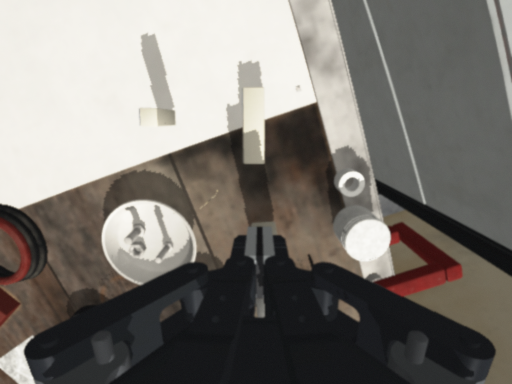

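Step 1 is met: the carton lies flat in the view, from (253,90) to (253,163), centre near (0.487,-0.153). Now the handle.

Emit:
{"fn": "drive_tool", "kwargs": {"deltas": [[0, 0, -0.01, 9.6], [0, 0, -0.01, 9.6], [0, 0, -0.01, 9.6], [0, 0, -0.01, 9.6], [0, 0, -0.01, 9.6], [0, 0, -0.01, 9.6], [0, 0, 0, 9.6], [0, 0, 0, 9.5], [0, 0, 0, 0]], "fingers": 0.05}}

```text
time_s: 6.55
ee_pos: [0.47, -0.2111, 0.2498]
ee_rot: [0.999, -0.045, -0.001, -0.0]
ft_force: [-0.0, -0.5, 0.8]
gripper_width: 0.0501
finger_force: 0.0
```

Emit:
{"fn": "drive_tool", "kwargs": {"deltas": [[-0.0043, -0.04, 0, 0], [-0.0043, -0.04, 0, 0], [-0.0043, -0.04, 0, 0], [-0.0043, -0.04, 0, 0], [-0.0043, -0.04, 0, 0], [-0.0043, -0.04, 0, 0], [-0.0043, -0.04, 0, 0], [-0.0043, -0.04, 0, 0], [-0.0043, -0.04, 0, 0], [0, 0, 0, 0]]}}

```text
time_s: 7.8
ee_pos: [0.4642, 0.154, 0.2506]
ee_rot: [0.999, -0.041, -0.001, -0.001]
ft_force: [-0.1, -1.3, 0.1]
gripper_width: 0.05
finger_force: 0.0
```

```bash
python3 - <<'E'
from h import *
s=get_state(); print(yaw(s),s["ee_pos"].round(4),s["qpos"].round(2),s["gripper_width"])
print(to_tool(s,[.4676,.203,.164]))
c=shot("wrist"); save(c,"w3.png"); P=cloud(c)
b=P[(P[...,0]>.42)&(P[...,0]<.52)&(P[...,1]>.18)&(P[...,1]<.225)&(P[...,2]>.178)&(P[...,2]<.2)]
print(len(b)); 
if len(b): print(b.min(0),b.max(0),b.mean(0), np.degrees(np.arctan(np.polyfit(b[:,0],b[:,1],1)[0])))
E
```

```text
-4.707334638463699 [0.4642 0.154  0.2506] [-0.11  0.26 -0.35  1.92  0.11  0.98 -2.16] 0.05000681446866563
[-0.00052929 -0.04898794  0.08667429]
1149
[0.44248502 0.19514473 0.18281692] [0.51998038 0.21101905 0.19208661] [0.48498135 0.20230088 0.18879635] -5.400594982123009
```

View pics/w3.png

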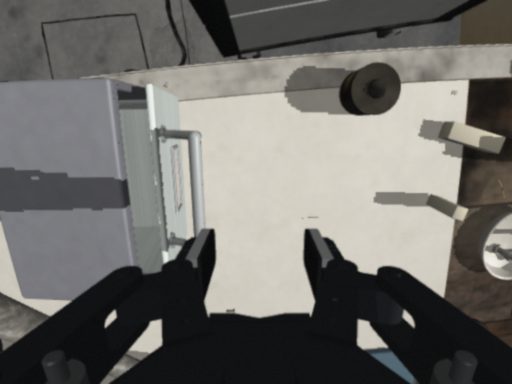

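Emit:
{"fn": "drive_tool", "kwargs": {"deltas": [[0.002, -0.025, 0, -0.3], [0.001, -0.0245, 0, -0.3], [0, 0, 0.03, 0], [0, 0, 0.03, 0], [0, 0, 0.024, 0], [0, 0, 0, 0]]}}

```text
time_s: 8.6
ee_pos: [0.4714, 0.1975, 0.1654]
ee_rot: [0.999, -0.04, -0.002, 0.001]
ft_force: [-1.0, -0.5, -0.2]
gripper_width: 0.0498
finger_force: 0.0
```

Emit:
{"fn": "drive_tool", "kwargs": {"deltas": [[0, 0, 0, 0], [0, 0, 0, 0], [0, 0, 0, 0], [0, 0, 0, 0]], "fingers": 0.0, "newtons": 50}}

```text
time_s: 9.1
ee_pos: [0.4733, 0.2001, 0.1683]
ee_rot: [0.999, -0.04, 0.001, -0.0]
ft_force: [1.1, 0.8, 6.3]
gripper_width: 0.0078
finger_force: 49.1
```

```bash
python3 - <<'E'
from h import *
s=get_state(); print(yaw(s),s["ee_pos"].round(4),s["qpos"].round(2),s["gripper_width"],s["finger_force"],s["ft_force"])
# arc in cabinet frame (x in, z) as tool deltas: tool y = outward, tool z = down
f=lambda t:np.array([-.042*np.cos(t)-.170*np.sin(t), .02-.042*np.sin(t)+.170*np.cos(t)])
fr=np.array([.4735,.2668]); n=np.array([np.cos(np.radians(84.7)),np.sin(np.radians(84.7))])
x=(s["ee_pos"][:2]-fr)@n; from scipy.optimize import brentq
t0=brentq(lambda t:f(t)[0]-x,0,.5); print("x",x,"t0",t0,"bar z",f(t0)[1])
T=np.linspace(t0,.94,17)
p=np.array([f(t) for t in T]); print(np.round(np.c_[-np.diff(p[:,0]),-np.diff(p[:,1])],4).tolist())
E
```

```text
-4.634916077736868 [0.4733 0.2001 0.1683] [-0.21  0.41 -0.34  1.94  0.19  0.82 -2.31] 0.007824513406845876 49.075865149497986 [1.08912473 0.79723126 6.30003515]
x -0.06638429163179818 t0 0.1466122164661064 bar z 0.18204050673996416
[[0.008, 0.0035], [0.0078, 0.0039], [0.0076, 0.0043], [0.0073, 0.0046], [0.0071, 0.005], [0.0069, 0.0053], [0.0066, 0.0057], [0.0063, 0.006], [0.006, 0.0063], [0.0057, 0.0066], [0.0053, 0.0069], [0.005, 0.0071], [0.0046, 0.0073], [0.0043, 0.0076], [0.0039, 0.0078], [0.0035, 0.008]]
```

Emit:
{"fn": "drive_tool", "kwargs": {"deltas": [[0, 0.008, 0.0035, 0], [0, 0.0078, 0.0039, 0], [0, 0.0076, 0.0043, 0], [0, 0.0073, 0.0046, 0], [0, 0.0071, 0.005, 0], [0, 0.0069, 0.0053, 0], [0, 0.0066, 0.0057, 0], [0, 0.0063, 0.006, 0]]}}

```text
time_s: 10.1
ee_pos: [0.4682, 0.1423, 0.1286]
ee_rot: [0.999, -0.04, 0.0, -0.0]
ft_force: [2.8, 5.1, 1.0]
gripper_width: 0.0082
finger_force: 49.2
```

Emit:
{"fn": "drive_tool", "kwargs": {"deltas": [[0, 0.006, 0.0063, 0], [0, 0.0057, 0.0066, 0], [0, 0.0053, 0.0069, 0], [0, 0.005, 0.0071, 0], [0, 0.0046, 0.0073, 0], [0, 0.0043, 0.0076, 0], [0, 0.0039, 0.0078, 0], [0, 0.0035, 0.008, 0], [0, 0, 0, 0]]}}

```text
time_s: 11.22
ee_pos: [0.4657, 0.1054, 0.0716]
ee_rot: [0.999, -0.04, 0.001, -0.001]
ft_force: [3.8, 6.5, 2.4]
gripper_width: 0.0079
finger_force: 51.1
```

Emit:
{"fn": "drive_tool", "kwargs": {"deltas": [[0, 0, 0, 0], [0, 0, 0, 0], [0, 0, -0.04, 0], [0, 0, -0.05, 0], [0, 0, -0.05, 0], [0, 0, -0.02, -9.5], [0, 0, 0, -9.5], [0, 0, 0, -9.5], [0, 0, 0, -9.5]], "fingers": 0.03}}

```text
time_s: 12.35
ee_pos: [0.4636, 0.103, 0.2307]
ee_rot: [0.957, 0.289, -0.001, 0.0]
ft_force: [-0.7, 1.1, -0.5]
gripper_width: 0.03
finger_force: 0.0
```

Emit:
{"fn": "drive_tool", "kwargs": {"deltas": [[0, 0, 0, -9.5], [0, 0, 0, -9.5], [0, 0, 0, -9.5], [0, 0, 0, -9.5], [-0.039, 0.017, 0, 0], [-0.039, 0.017, 0, 0], [-0.039, 0.017, 0, 0], [-0.039, 0.017, 0, 0], [-0.039, 0.017, 0, 0], [-0.039, 0.017, 0, 0]], "fingers": 0.05}}

```text
time_s: 13.6
ee_pos: [0.4851, -0.152, 0.2307]
ee_rot: [0.812, 0.583, -0.001, -0.001]
ft_force: [0.3, 1.0, 0.7]
gripper_width: 0.0502
finger_force: 0.0
```

```bash
sed -i 's/w2.png/w4.png/' m.py; cat >> m.py <<'E'
s=get_state(); print("to carton, tcp z .004",to_tool(s,[.4868,-.153,.004]))
P=cloud(shot("scene"))
q=P[(P[...,0]>.38)&(P[...,0]<.56)&(P[...,1]>.06)&(P[...,1]<.25)&(P[...,2]>.03)&(P[...,2]<.25)]
fr=np.array([.4735,.2668]); n=np.array([np.cos(np.radians(84.7)),np.sin(np.radians(84.7))])
d=(q[:,:2]-fr)@n
for a in np.arange(-.18,0,.01):
    k=(d>a)&(d<a+.01)
    if k.any(): print(round(a,2),k.sum(),np.percentile(q[k,2],[5,50,95]).round(3))
E
python3 m.py
```

```text
71.32795137934329 [ 0.4851 -0.152   0.2307] [ 0.59  0.34 -0.46  1.89  0.18  0.96 -0.28] 0.05019266278128603
wrist [ 252  140   19   64 1179] ((487.45184326171875, -152.54266357421875), (83.94720458984375, 23.899396896362305), 71.87879180908203) 0.025891943
wrist [182 158  10  12  71] ((402.0550231933594, -109.54469299316406), (11.954046249389648, 3.776254415512085), 88.26881408691406) 0.030115234
top [280 192  22  16 183] ((488.4786682128906, -145.1390380859375), (68.10694885253906, 24.269987106323242), 71.56878662109375) 0.024384178
to carton, tcp z .004 [0.00440997 0.00136326 0.22635355]
-0.17 105 [0.084 0.088 0.092]
-0.16 28 [0.08  0.088 0.091]
-0.15 15 [0.074 0.077 0.08 ]
-0.14 17 [0.07  0.077 0.08 ]
-0.13 16 [0.074 0.077 0.08 ]
-0.12 91 [0.076 0.097 0.102]
-0.11 116 [0.077 0.097 0.101]
-0.1 98 [0.086 0.092 0.11 ]
-0.09 114 [0.081 0.087 0.118]
-0.08 137 [0.073 0.087 0.124]
-0.07 126 [0.066 0.085 0.123]
-0.06 137 [0.06  0.079 0.124]
-0.05 143 [0.052 0.079 0.123]
-0.04 146 [0.045 0.078 0.122]
-0.03 113 [0.039 0.076 0.119]
-0.02 46 [0.035 0.08  0.123]
-0.01 3 [0.082 0.089 0.108]
```

The bin is open (bar at z about 0.087, panel top at about 0.10). Taking the carton.

Emit:
{"fn": "drive_tool", "kwargs": {"deltas": [[0.003, 0.0018, 0.04, 0], [0, 0, 0.05, 0], [0, 0, 0.05, 0], [0, 0, 0.045, 0], [0, 0, 0.025, 0], [0, 0, 0.015, 0], [0, 0, 0, 0]]}}

```text
time_s: 14.62
ee_pos: [0.4885, -0.1472, 0.0059]
ee_rot: [0.812, 0.584, -0.001, -0.001]
ft_force: [0.1, -0.3, -0.1]
gripper_width: 0.0501
finger_force: 0.0
```

Emit:
{"fn": "drive_tool", "kwargs": {"deltas": [[0, 0, 0, 0], [0, 0, 0, 0], [0, 0, 0, 0], [0, 0, 0, 0], [0, 0, -0.04, 0], [0, 0, -0.05, 0], [0, 0, -0.05, 0], [0, 0, -0.05, 0], [0, 0, -0.03, 0], [0, 0, 0, 0]], "fingers": 0.0, "newtons": 30}}

```text
time_s: 15.88
ee_pos: [0.4907, -0.1484, 0.229]
ee_rot: [0.812, 0.583, 0.001, 0.002]
ft_force: [-0.9, 0.7, -1.1]
gripper_width: 0.0231
finger_force: 29.9
```

Emit:
{"fn": "drive_tool", "kwargs": {"deltas": [[0, 0, 0, 9.6], [0, 0, 0, 9.6], [0, 0, 0, 9.6], [0, 0, 0, 9.6], [0, 0, 0, 9.6], [0, 0, 0, 9.6], [0, 0, 0, 9.5], [0, 0, 0, 9.4], [0, 0, 0, 0]]}}

```text
time_s: 17.0
ee_pos: [0.4884, -0.1477, 0.2253]
ee_rot: [0.999, -0.044, -0.001, -0.0]
ft_force: [-0.0, -0.2, -1.5]
gripper_width: 0.0234
finger_force: 29.9
```

Emit:
{"fn": "drive_tool", "kwargs": {"deltas": [[-0.0061, -0.039, 0, 0], [-0.0061, -0.039, 0, 0], [-0.0061, -0.039, 0, 0], [-0.0061, -0.039, 0, 0], [-0.0061, -0.039, 0, 0], [-0.0061, -0.039, 0, 0], [-0.0061, -0.039, 0, 0], [-0.0061, -0.039, 0, 0], [-0.0061, -0.039, 0, 0], [0, 0, 0, 0]]}}

```text
time_s: 18.25
ee_pos: [0.4648, 0.2101, 0.2259]
ee_rot: [0.999, -0.04, -0.0, -0.001]
ft_force: [0.1, -1.3, -1.0]
gripper_width: 0.0233
finger_force: 29.9
```

```bash
python3 - <<'E'
from h import *
s=get_state(); print(yaw(s),s["ee_pos"].round(4),s["qpos"].round(2),s["gripper_width"],s["finger_force"])
print(to_tool(s,[.468,.207,.085]))
c=shot("wrist"); save(c,"w5.png")
E
```

```text
-4.61066922355704 [0.4648 0.2101 0.2259] [-0.18  0.34 -0.41  1.89  0.16  0.95 -2.31] 0.023337503730473025 29.907540678977966
[0.00355891 0.00303743 0.14092807]
```

View pics/w5.png

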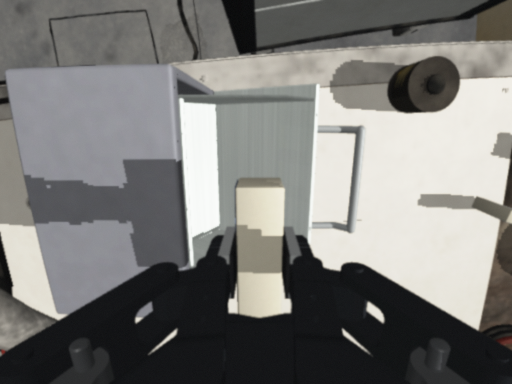

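The carton hangs at (260,240), over the opening between the back wall (190) and the panel top (315). Lowering it and releasing.

Emit:
{"fn": "drive_tool", "kwargs": {"deltas": [[0.0035, 0.008, 0.03, -0.5], [0, 0, 0.035, 0], [0, 0, 0.035, 0], [0, 0, 0.02, 0], [0, 0, 0.012, 0], [0, 0, 0, 0]]}}

```text
time_s: 19.05
ee_pos: [0.4686, 0.1973, 0.0939]
ee_rot: [0.999, -0.041, -0.001, 0.0]
ft_force: [-0.3, 0.1, -0.6]
gripper_width: 0.023
finger_force: 29.9
```

Emit:
{"fn": "drive_tool", "kwargs": {"deltas": [[0, 0, 0, 0], [0, 0, 0, 0], [0, 0, 0, 0], [0, 0, -0.03, 0], [0, 0, -0.05, 0], [0, 0, -0.05, 0], [0, 0, -0.02, 0], [0, 0, 0, 0]], "fingers": 0.04}}

```text
time_s: 20.05
ee_pos: [0.4698, 0.1988, 0.2461]
ee_rot: [0.999, -0.04, 0.002, -0.001]
ft_force: [-0.0, 0.8, -0.8]
gripper_width: 0.0399
finger_force: 0.0
```

```bash
python3 - <<'E'
from h import *
s=get_state(); print(yaw(s),s["ee_pos"].round(4),s["qpos"].round(2),s["gripper_width"],s["finger_force"])
c=shot("wrist"); save(c,"w6.png")
P=cloud(shot("scene"))
q=P[(P[...,0]>.43)&(P[...,0]<.51)&(P[...,1]>.085)&(P[...,1]<.125)&(P[...,2]>.07)&(P[...,2]<.11)]
print("bar",q.max(0),q.min(0),np.median(q,0))
E
```

```text
-4.640440509800005 [0.4698 0.1988 0.2461] [-0.14  0.31 -0.42  1.87  0.15  0.99 -2.28] 0.03987226807119558 0.0
bar [0.50961592 0.11278631 0.09334365] [0.43137629 0.09752367 0.08331595] [0.47184003 0.10339646 0.08816297]
```

View pics/w6.png

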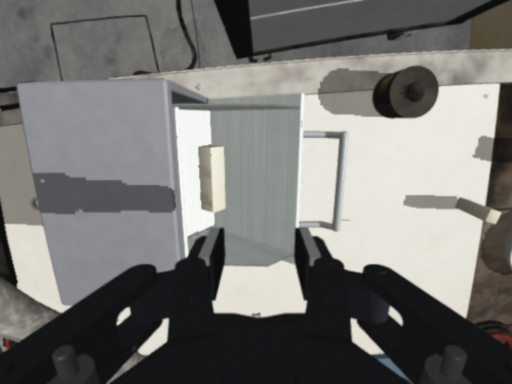

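The carton rests at the hinge (212,178), lying along it, and the bin is open. Gripping the bar (345,180) to shut it.

Emit:
{"fn": "drive_tool", "kwargs": {"deltas": [[0.003, 0.032, 0, 0], [0, 0.032, 0, 0], [0, 0.03, 0, 0], [0, 0, 0.04, 0], [0, 0, 0.045, 0], [0, 0, 0.045, 0], [0, 0, 0.03, 0], [0, 0, 0.014, 0], [0, 0, 0, 0]], "fingers": 0.035}}

```text
time_s: 21.28
ee_pos: [0.4633, 0.1043, 0.0695]
ee_rot: [0.999, -0.04, -0.001, 0.0]
ft_force: [-0.2, 0.5, 0.2]
gripper_width: 0.0346
finger_force: 0.0
```

Emit:
{"fn": "drive_tool", "kwargs": {"deltas": [[0, 0, 0, 0], [0, 0, 0, 0], [0, 0, 0, 0]], "fingers": 0.0, "newtons": 50}}

```text
time_s: 21.65
ee_pos: [0.4652, 0.1054, 0.0715]
ee_rot: [0.999, -0.04, 0.001, -0.001]
ft_force: [-1.5, 3.2, 6.5]
gripper_width: 0.0082
finger_force: 49.2
```

```bash
python3 - <<'E'
from h import *
f=lambda t:np.array([-.042*np.cos(t)-.170*np.sin(t), .02-.042*np.sin(t)+.170*np.cos(t)])
p=np.array([f(t) for t in np.linspace(.95,0,20)]); print(np.round(np.c_[-np.diff(p[:,0]),-np.diff(p[:,1])],4).tolist())
E
```

```text
[[-0.0034, -0.0081], [-0.0038, -0.0079], [-0.0042, -0.0077], [-0.0046, -0.0074], [-0.005, -0.0072], [-0.0053, -0.007], [-0.0057, -0.0067], [-0.006, -0.0064], [-0.0063, -0.0061], [-0.0066, -0.0058], [-0.0069, -0.0054], [-0.0071, -0.0051], [-0.0074, -0.0047], [-0.0076, -0.0043], [-0.0078, -0.0039], [-0.008, -0.0035], [-0.0082, -0.0031], [-0.0083, -0.0027], [-0.0084, -0.0023]]
```

Emit:
{"fn": "drive_tool", "kwargs": {"deltas": [[0, -0.0034, -0.0081, 0], [0, -0.0038, -0.0079, 0], [0, -0.0042, -0.0077, 0], [0, -0.0046, -0.0074, 0], [0, -0.005, -0.0072, 0], [0, -0.0053, -0.007, 0], [0, -0.0057, -0.0067, 0], [0, -0.006, -0.0064, 0], [0, -0.0063, -0.0061, 0], [0, -0.0066, -0.0058, 0]]}}

```text
time_s: 22.9
ee_pos: [0.4693, 0.1535, 0.1413]
ee_rot: [0.999, -0.041, 0.001, 0.001]
ft_force: [5.6, -2.3, -5.2]
gripper_width: 0.0079
finger_force: 48.5
```

Emit:
{"fn": "drive_tool", "kwargs": {"deltas": [[0, -0.0069, -0.0054, 0], [0, -0.0071, -0.0051, 0], [0, -0.0074, -0.0047, 0], [0, -0.0076, -0.0043, 0], [0, -0.0078, -0.0039, 0], [0, -0.008, -0.0035, 0], [0, -0.0082, -0.0031, 0], [0, -0.0083, -0.0027, 0], [0, -0.0084, -0.0023, 0], [0, 0, 0, 0]]}}

```text
time_s: 24.15
ee_pos: [0.4755, 0.2238, 0.1778]
ee_rot: [0.999, -0.041, 0.001, 0.001]
ft_force: [1.0, -2.3, 12.2]
gripper_width: 0.0079
finger_force: 52.5
```

Emit:
{"fn": "drive_tool", "kwargs": {"deltas": [[0, -0.003, 0, 0], [0, -0.003, 0, 0], [0, 0, 0, 0]]}}

```text
time_s: 24.52
ee_pos: [0.4757, 0.2257, 0.1782]
ee_rot: [0.999, -0.042, 0.001, 0.004]
ft_force: [-2.1, -11.9, 23.2]
gripper_width: 0.0081
finger_force: 53.8
```

Emit:
{"fn": "drive_tool", "kwargs": {"deltas": [[0, 0.003, 0, 0], [0, 0, 0, 0], [0, 0, 0, 0], [0, 0, -0.03, 0], [0, 0, -0.05, 0], [0, 0, -0.03, 0], [0, 0.05, 0, 0], [0, 0, 0, 0], [0, 0, 0, 0]], "fingers": 0.04}}

```text
time_s: 25.65
ee_pos: [0.4699, 0.1781, 0.2855]
ee_rot: [0.999, -0.04, -0.0, -0.0]
ft_force: [0.4, 1.2, -0.3]
gripper_width: 0.0402
finger_force: 0.0
```

```bash
python3 - <<'E'
from h import *
s=get_state(); print(s["time_s"],s["ee_pos"])
w=shot("wrist");P=cloud(w);b=shot("top");B=cloud(b);fr=np.array([.4735,.2668]); n=np.array([np.cos(np.radians(84.7)),np.sin(np.radians(84.7))])
for X in(P,B,cloud(shot("scene"))):
    q=X[(X[...,0]>.44)&(X[...,0]<.5)&(X[...,1]>.17)&(X[...,1]<.243)&(X[...,2]>.186)&(X[...,2]<.2)]
    if len(q): print(len(q),((q[:,:2]-fr)@n).mean(),q[:,2].max())
cv2.imwrite("pics/w7.png",np.hstack([cv2.resize(w["pixels"],(480,360)),cv2.resize(b["pixels"][150:260,60:380],(320,110*1))if 0 else cv2.copyMakeBorder(cv2.resize(b["pixels"][150:250,70:170],(320,320)),0,40,0,0,0)])[...,::-1])
E
```

```text
25.65 [0.46988057 0.17808349 0.28550018]
675 -0.04144370310626758 0.19864626211645964
68 -0.04190373016382193 0.19779028028833096
```

View pics/w7.png

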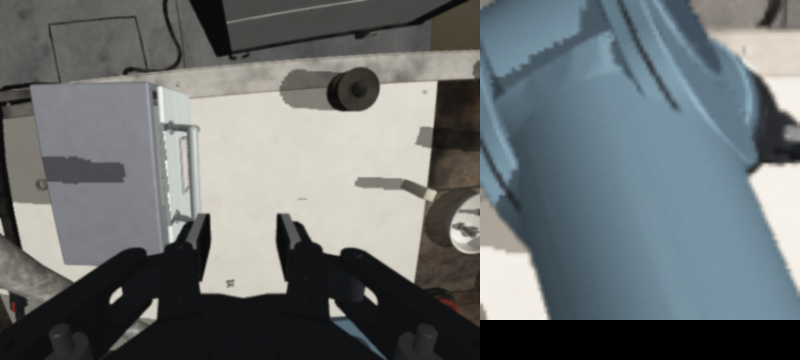

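The bar sits 42 mm in front of the unit (about (190,175)), so the bin is shut and the gripper is clear. Handing in.

```bash
python3 -c "
from cell import close_job; print(close_job())"
```

```text
the job is handed in; nothing more can be done
None
```

I laid the carton on its side, put it in the open bin and let go of it there, then shut the bin and handed the job in at about 26 s; the hand-in gave no verdict. The handle measured 42 mm in front of the unit, as it should when shut. I last saw the carton lying along the hinge just before closing, not after, and the arm never went near the pot, piston or bush.

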